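# Hang the column clip plate on its keyhole stud

### The arm

A 6-joint arm with a two-finger parallel gripper is mounted at the origin on a cart in front of the work surface, level with it; the furniture and walls round the work are solid. World frame = base frame: x ahead of the robot, y to its left, z up, the work surface at z = 0. Lengths are in m, angles in rad, forces in N, time in s.
With the tool pointing down it reaches from about 0.275 to 0.825 m from the base axis. Payload 4.9 kg.
Tool frame: the origin (TCP) lies midway between the tips of the shut fingers; the grasp point (between the pads) lies 19 mm behind it (bot.grip_depth is the distance from the TCP to the grasp point, in m); z points along the fingers, y is the line along which they close (so a half turn about z gives the same grasp; the last joint's range is limited). The gripper opens to 85 mm and grips with 20 to 120 N. Pads are 22 mm wide; open, the fingers measure 114 mm over their backs; the gripper's body (76 mm by 85 mm) begins 54 mm behind the grasp point. The pads swing forward as they close: fully open they stand 13 mm farther back than shut.
Start: joints at [-1.373, 0.326, -0.193, 1.052, 0, 1.437], TCP at [0.179, -0.52, 0.231] pointing down, gripper open.
Joint ranges: [-2.65, 2.65], [-0.97, 1.79], [-1.3, 1.35], [-1.93, 2.1], [-1.47, 1.37], [-3.14, 3.14]. Speed limits (rad/s): [2.57, 2.57, 3.14, 3.14, 3.14, 3.14].

### API

Orientations are given as a unit quaternion [w, x, y, z].
In Python, from cell import bot gives the robot as it stands. Calls block until the motion is done:
- bot.move_pose(position, orientation): joint-space move of the TCP to a pose.
- bot.move_linear(position, speed=0.15, rotation=None, until_force=None): straight line of the TCP; rotation=None keeps the orientation; speed is the mean speed in m/s. With until_force (N) it stops when the force on the tool has changed by that much, and returns True; else False.
- bot.goto_joints(angles): joint-space move.
- bot.set_gripper(opening, grasp_force=None): opening from 0.0 (shut) to 1.0 (fully open); grasp_force is the grip in N (None keeps the last); returns when the fingers have stopped.
- bot.wait(seconds).
- bot.solve_ik(position, orientation): joint angles nearest the present ones, or None.
- bot.camera(name): name is "side" or "top" or "wrist"; returns the picture (480x640x3 uint8, red, green, blue); there is no depth.
- bot.calibration(name): a dict with "mtx" (3x3 intrinsics, pixels), "k1" (the pictures are not rectified: a ray, as slopes to the right and down, at radius r is drawn at 1 + k1 r^2 times it, then the intrinsics apply), "extrinsics" (4x4, takes a point from world to camera coordinates); the wrist camera has in their place "hand_eye" (4x4, takes a point from camera to tool coordinates, whose origin is the TCP and whose axes are the flange's). Camera axes: x right, y down, z forward; pixel columns grow to the right and rows downward; lengths in m; the calibration is good to about 2 mm. A picture is of the moment at which its call begins: read the wrist's pose just before it. calibration takes no time and is no camera call.
A pose or a line that the arm cannot do raises bot.PlanningError and nothing moves.
- bot.close_job(): hands the job in; it is judged then, once.
Trained networks look in the newest picture that a camera, given by its name, has taken for a name from the list of things; names that differ only in an ending like _2 or _b are one class to them, and where a whole thing is asked for, a point or a joint stands for the part that bears it (a point fixed in the world has none). Each returns a list of dicts, best first, with "confidence" (0 to 1); they miss things now and then, are a little off and sometimes report something else, mostly with a low value. They report only what shows in the picture. A call takes as long as a camera call. They do not tell look-alikes from the thing itself.
- bot.search_frame(camera, thing): "bbox" ([left, top, width, height] in pixels, round what is visible of it).
Readings, each from a call of its own:
- bot.read_clock(): time.
- bot.read_joint_positions(): joint angles.
- bot.read_joint_vel(): joint speeds.
- bot.read_joint_efforts(): joint torques, N m.
- bot.read_position(): TCP position.
- bot.read_tool_rot(): TCP orientation.
- bot.read_ft_force(): force on the tool from outside, world axes, zero at the start.
- bot.read_moment(): the same for the moment, N m.
- bot.read_gripper_width(): opening from 0.0 (shut) to 1.0 (fully open).
- bot.read_finger_force(): force on a finger pad.
Only numpy, scipy, OpenCV 4.12 (cv2) and the standard library are available. Lean on these libraries where they do the work, as an engineer would, in place of code of your own. Each camera call takes 0.05 s, during which the arm holds its last target. There are 200 camera calls.

### The job

Hang the loose metal clip plate on the sloping stand: slip the wide part of its keyhole over the headed stud until the plate lies flat on the panel, then slide it straight down the slope, fully home, so that the stud is locked in the upper end of the narrow slot. Let go and leave the plate hanging straight, and leave the column and the tape roll where they are.

Things in the scene. Friction and masses are not known exactly. Their poses are not given: they have to be found in the camera images.
- plate_grip (a point): Grip of the loose clip plate, which lies on its back on the table: a black upright block, 30 mm along the plate's x, 10 mm thick in y, top 41 mm above the plate's back. Point: inside it, midway in x and y, 28 mm above the back. Axes (the plate's): x along the plate to its keyhole end, up when hung; z out of its front.
- plate_entry (a point): Centre of the wide round part of the plate's keyhole (24 mm across), on the plate's back face: 30 mm from plate_grip along the plate's +x and 28 mm below it along z. Same axes. From the round part the 10.5 mm wide slot runs along +x.
- plate_seat (a point): The point on the plate's back face where the middle of the stud lies when the plate is fully home, in the upper end of the narrow slot: 24 mm from plate_entry along the plate's +x. Same axes.
- panel: Sloping painted panel of the fixed stand, with one headed steel stud. Origin: foot of the stud on the panel face, 109 mm above the table; x up the slope, z out of the panel along the stud. Rises 35 degrees, low edge to the left (+y), high edge to the right. Reaches x = -127 to +43 mm, y +-75. Stud: shank 7 mm thick; head 16 mm across, bevelled, from 6.5 to 10.5 mm above the panel.
- lc_column: Bystander: loose steel chromatography column, a slim rod 176 mm long and 15 mm thick, lying crosswise beyond the plate, in front of the red vial rack. Origin: middle of its underside. Leave alone.
- ptfe_tape: Bystander: loose flat white tape roll, 48 mm across, 13 mm high, lying beyond the plate, near the left end of the column oven. Origin: middle of its underside. Leave alone.
- clip_plate: The whole plate, bare aluminium, 0.18 kg: 118 mm long (x), 80 mm wide (y), 4 mm thick, with a keyhole. Origin on its back face, 12 mm from plate_grip along +x. Same axes. It reaches x = +60 mm (keyhole end) and x = -58 mm; near that end, at x = -43, y = +-29 mm, stand two small white column clips, tops 17 mm above the back.
Things that resemble listed ones, but are neither listed nor needed, are in the scene too. There is more than one size of the clip_plate; the job needs the larger.

How it is judged:
On the way, in this order (a step that is already met when the one before it is completed fails the run):
1. the stud's head has passed through the wide part of the keyhole and the plate lies on the panel (x of plate_entry in the frame of panel between -0.011 and 0.011 m and y of plate_entry in the frame of panel between -0.008 and 0.008 m and z of plate_entry in the frame of panel between -0.003 and 0.003 m), for 0.05 s.
2. the plate has been slid down so that the stud is in the upper end of the slot (x of plate_seat in the frame of panel between -0.005 and 0.006 m and y of plate_seat in the frame of panel between -0.004 and 0.004 m and z of plate_seat in the frame of panel between -0.003 and 0.003 m), for 0.1 s.
At the end, for the whole second after the job is handed in: The plate hangs at rest on the stud, released: the stud's middle within 6 mm of the seat along the slot, 4 mm across it and 3 mm in depth, the plate flat on the panel within 4 degrees and straight along the slope within 8 degrees; column and tape roll within 20 mm of where they were (all of step 2 and angle between the z axis of plate_grip and the z axis of panel, either way round below 0.07 rad and angle between the x axis of plate_grip and the x axis of panel, either way round below 0.14 rad and linear speed of clip_plate below 0.02 m/s and distance of each of lc_column, ptfe_tape from where it was at the start of the episode below 0.02 m); the robot touches nothing.
It fails at once if the column or the tape roll is moved by more than 20 mm (distance of any of lc_column, ptfe_tape from where it was at the start of the episode above 0.02 m).
It also fails if it takes over 42 s, if anything falls off the work surface, if the arm or the gripper's body presses on something with over 40 N, if the wrist force passes 120 N, or if a joint passes its speed limit or range.

## Working session

There is one attempt and no reset: what is moved stays moved. The work goes in short steps, each a Python script; the robot and the scene stay as the last script left them, time stands still between calls to the robot, and variables do not carry over. Pictures are saved under pics/ and viewed, at most 10 in all, crops included, and the job is handed in when it is done.

```bash
mkdir -p pics; ls
cat > h.py <<'E'
import numpy as np, cv2
from cell import bot
E
python3 - <<'E'
from h import *
for n in ("top","side"):
    im=bot.camera(n); cv2.imwrite(f"pics/{n}0.png",im[:,:,::-1])
    c=bot.calibration(n); print(n,np.round(c["mtx"],1).tolist(),c["k1"],np.round(c["extrinsics"],3).tolist())
    for t in ("clip_plate","plate_grip","panel","plate_entry","lc_column","ptfe_tape"):
        print(t,[(d["bbox"],round(d["confidence"],2)) for d in bot.search_frame(n,t)])
print(bot.calibration("wrist"),bot.read_clock(),bot.read_tool_rot())
E
```

```text
pics
top [[508.7, 0.0, 317.8], [0.0, 508.7, 240.9], [0.0, 0.0, 1.0]] 0.04990692407249563 [[0.087, -0.996, -0.002, -0.003], [-0.975, -0.084, -0.205, 0.543], [0.204, 0.02, -0.979, 0.894], [0.0, 0.0, 0.0, 1.0]]
clip_plate [([192.7, 210.4, 32.9, 45.5], 0.87), ([249.4, 238.7, 68.5, 71.6], 0.74), ([368.0, 226.2, 114.8, 101.9], 0.61)]
plate_grip [([250.5, 241.8, 70.1, 62.9], 0.96), ([192.1, 214.9, 36.9, 39.9], 0.64)]
panel [([368.6, 229.8, 109.9, 96.7], 0.76)]
plate_entry [([251.1, 237.9, 68.9, 69.2], 0.66), ([192.4, 212.2, 34.0, 44.2], 0.59)]
lc_column [([182.5, 178.0, 85.9, 19.1], 0.84), ([301.4, 188.9, 23.6, 20.3], 0.51)]
ptfe_tape [([300.0, 188.2, 27.1, 21.6], 0.59)]
side [[511.5, 0.0, 318.7], [0.0, 511.5, 237.8], [0.0, 0.0, 1.0]] -0.050072259496610455 [[-0.825, -0.565, 0.015, 0.461], [-0.332, 0.464, -0.821, 0.251], [0.457, -0.683, -0.57, 0.861], [0.0, 0.0, 0.0, 1.0]]
clip_plate [([215.8, 320.0, 51.7, 43.0], 0.83), ([296.2, 287.1, 50.1, 41.6], 0.68)]
plate_grip [([292.4, 283.3, 52.6, 49.4], 0.64), ([177.1, 286.7, 68.5, 50.1], 0.43)]
panel []
plate_entry [([294.1, 285.0, 52.2, 42.1], 0.86), ([219.8, 322.5, 48.8, 38.4], 0.67)]
lc_column [([294.7, 288.1, 52.9, 41.2], 0.71)]
ptfe_tape [([260.2, 257.4, 22.6, 19.7], 0.8), ([297.0, 285.3, 49.4, 46.1], 0.41)]
{'mtx': array([[336.53651172,   0.        , 323.0762197 ],
       [  0.        , 336.53651172, 242.14688654],
       [  0.        ,   0.        ,   1.        ]]), 'k1': -0.03644241094724257, 'hand_eye': array([[ 5.15655135e-04, -9.53722833e-01, -3.00686701e-01,
         7.64695764e-02],
       [ 9.99999867e-01,  4.83137468e-04,  1.82501692e-04,
         3.59978016e-05],
       [-2.87830192e-05, -3.00686755e-01,  9.53722955e-01,
        -1.42311961e-01],
       [ 0.00000000e+00,  0.00000000e+00,  0.00000000e+00,
         1.00000000e+00]])} 0.7 [ 2.02755417e-05  9.86271192e-01  1.65133688e-01 -1.91596495e-05]
```

View pics/top0.png

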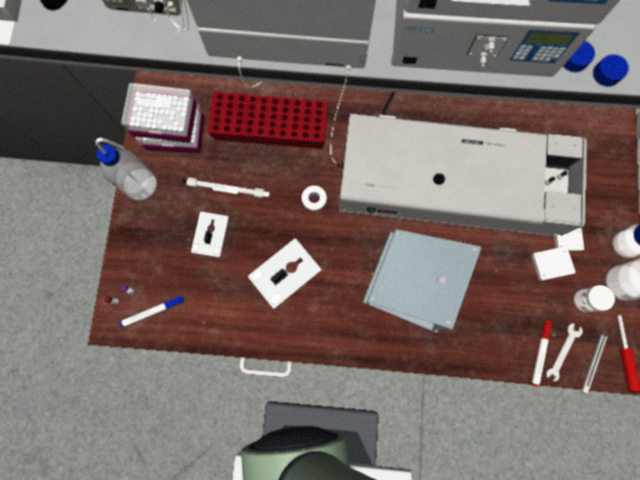

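View pics/side0.png

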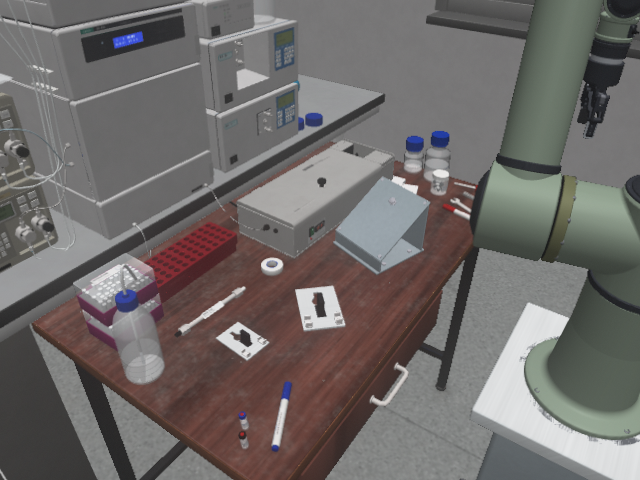

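The top view shows the large plate near (285,272), with its keyhole end to the upper right. The panel's stud is near (442,280). The smaller look-alike plate is near (210,233). The side view shows the same plate at (319,308) and the stud at (392,201).

```bash
cat > h.py <<'E'
import numpy as np, cv2
from scipy.spatial.transform import Rotation as R
from cell import bot
def q2R(q): return R.from_quat(np.roll(q,-1)).as_matrix()
def R2q(m): return np.roll(R.from_matrix(m).as_quat(),1)
def ray(c,E,uv):                      # E world->cam ; returns origin, direction
    K=c["mtx"]; d=(np.array(uv,float)-K[:2,2])/[K[0,0],K[1,1]]
    s=d.copy()
    for _ in range(20): s=d/(1+c["k1"]*(s@s))
    M=np.linalg.inv(E); v=M[:3,:3]@np.r_[s,1]; return M[:3,3],v/np.linalg.norm(v)
def onz(c,E,uv,z):
    o,v=ray(c,E,uv); return o+v*(z-o[2])/v[2]
def tri(rays):
    A=sum(np.eye(3)-np.outer(v,v) for o,v in rays); b=sum((np.eye(3)-np.outer(v,v))@o for o,v in rays)
    p=np.linalg.solve(A,b); return p,[round(1e3*np.linalg.norm(np.cross(p-o,v)),1) for o,v in rays]
def proj(c,E,p):
    q=E[:3,:3]@np.asarray(p)+E[:3,3]; s=q[:2]/q[2]; s=s*(1+c["k1"]*(s@s)); return c["mtx"][:2,:2]@s+c["mtx"][:2,2]
def wristE():
    T=np.eye(4); T[:3,:3]=q2R(bot.read_tool_rot()); T[:3,3]=bot.read_position()
    return np.linalg.inv(T@bot.calibration("wrist")["hand_eye"])
def down(yaw): # tool x at heading yaw, z down
    x=np.array([np.cos(yaw),np.sin(yaw),0]); z=np.array([0,0,-1.]); return np.c_[x,np.cross(z,x),z]
def shot(name):
    E=wristE(); im=bot.camera("wrist"); cv2.imwrite(f"pics/{name}.png",im[:,:,::-1]); np.save(f"pics/{name}.npy",E); return im,E
E
python3 - <<'E'
from h import *
c={n:bot.calibration(n) for n in("top","side")}
r=lambda n,uv: ray(c[n],c[n]["extrinsics"],uv)
print("stud",tri([r("top",(442,280)),r("side",(392,201))]))
for uv in ((273,278),(299,262),(250,273),(297,239),(321,268),(275,306)): print(uv,onz(c["top"],c["top"]["extrinsics"],uv,0.004))
for uv in ((398,230),(480,246),(443,328),(368,302)): print("panel",uv, onz(c["top"],c["top"]["extrinsics"],uv,0.13 if uv[0]>420 else 0.035))
E
```

```text
stud (array([ 0.48103919, -0.17574606,  0.11163784]), [np.float64(1.3), np.float64(1.3)])
(273, 278) [0.47154656 0.12528222 0.004     ]
(299, 262) [0.50720679 0.07795815 0.004     ]
(250, 273) [0.4774547  0.17085075 0.004     ]
(297, 239) [0.55264289 0.0862228  0.004     ]
(321, 268) [0.49910609 0.03409337 0.004     ]
(275, 306) [0.41813426 0.11576328 0.004     ]
panel (398, 230) [ 0.58038793 -0.10685263  0.035     ]
panel (480, 246) [ 0.54110005 -0.23401388  0.13      ]
panel (443, 328) [ 0.39750536 -0.17634979  0.13      ]
panel (368, 302) [ 0.43824303 -0.05876037  0.035     ]
```

Run:
```python
from h import *
yp=np.deg2rad(-47); yn=np.deg2rad(-107)
P=np.array([0.48,0.11,0.15])
def hungR(yn,flip):
    z=np.array([-np.cos(yn)*np.sin(.6109),-np.sin(yn)*np.sin(.6109),np.cos(.6109)]);x=np.array([np.cos(yn)*np.cos(.6109),np.sin(yn)*np.cos(.6109),np.sin(.6109)])
    x=-x if flip else x; return np.c_[x,np.cross(-z,x),-z]
for f in (0,1):
    Rh=hungR(yn,f); x=hungR(yn,0)[:,0]; n=-Rh[:,2]
    a=bot.solve_ik(P,R2q(down(yp+f*np.pi)))
    print(f,"plate",a,bot.solve_ik([.48,.11,.01],R2q(down(yp+f*np.pi))))
    for off in (0.01,.1,.15): print("hang",bot.solve_ik(np.array([.481,-.176,.109])-.054*x+n*off,R2q(Rh)))
# look at stud on the way: tool over stud vertically & tilted; then plate
```

```text
0 plate [ 0.07525572  0.29559628 -0.4620282   0.81317185  0.         -2.24603219] [ 0.07525572  0.49559211 -0.60521637  0.46998785  0.         -2.24603219]
hang [-0.06474021  0.56558573 -0.39171405  0.7731105  -0.59226501 -1.29003778]
hang [ 0.02504461  0.51685023 -0.24947471  1.02239618 -0.57539877 -1.18432601]
hang [ 0.07237362  0.50440649 -0.15510704  1.15872917 -0.56448198 -1.12962455]
1 plate [ 0.07525572  0.29559628 -0.4620282   0.81317185  0.          0.89556047] [ 0.07525572  0.49559211 -0.60521637  0.46998785  0.          0.89556047]
hang [-0.06474021  0.56558573 -0.39171405  0.7731105  -0.59226501  1.85155487]
hang [ 0.02504461  0.51685023 -0.24947471  1.02239618 -0.57539877  1.95726665]
hang [ 0.07237362  0.50440649 -0.15510704  1.15872917 -0.56448198  2.01196811]
```

```bash
cat >> h.py <<'E'
S=np.sin(np.deg2rad(35)); C=np.cos(np.deg2rad(35))
def panelR(yn):
    x=np.array([np.cos(yn)*C,np.sin(yn)*C,S]); z=np.array([-np.cos(yn)*S,-np.sin(yn)*S,C]); return np.c_[x,np.cross(z,x),z]
FL=np.diag([1,-1,-1.])  # tool = object frame @ FL
E
python3 - <<'E'
from h import *
B=panelR(np.deg2rad(-107)); s=np.array([.481,-.176,.109])
bot.move_pose(s-.03*B[:,0]+.13*B[:,2],R2q(B@FL)); i1,_=shot("s1")
bot.move_linear(s-.03*B[:,0]+.13*B[:,2]+B@[-.03,-.05,0],speed=.25); i2,_=shot("s2")
yp=np.deg2rad(-47); q=R2q(down(yp))
bot.move_pose([.48,.11,.13],q); i3,_=shot("p1")
bot.move_linear([.48+.035,.11+.035,.13],speed=.25); i4,_=shot("p2")
cv2.imwrite("pics/m.png",cv2.resize(np.vstack([np.hstack([i1,i2]),np.hstack([i3,i4])])[:,:,::-1],(800,600),interpolation=cv2.INTER_AREA)); print(bot.read_clock(), bot.read_position())
E
```

```text
4.9333 [0.51467734 0.14496352 0.12955538]
```

View pics/m.png

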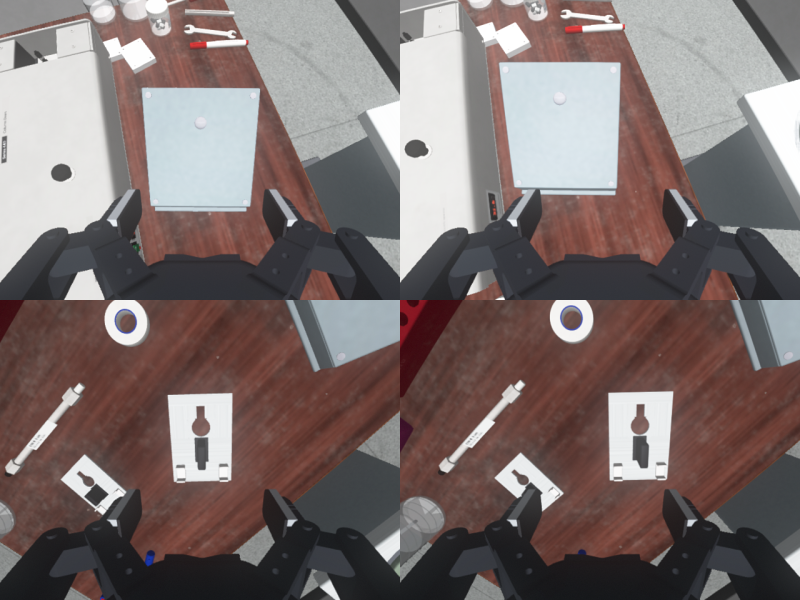

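Run:
```python
from h import *
def quad(n,seed,tol):
    im=cv2.GaussianBlur(cv2.imread(f"pics/{n}.png"),(3,3),0); m=np.zeros((482,642),np.uint8)
    cv2.floodFill(im,m,seed,0,(tol,)*3,(tol,)*3,cv2.FLOODFILL_FIXED_RANGE|cv2.FLOODFILL_MASK_ONLY|(255<<8))
    m=m[1:-1,1:-1]; m=cv2.morphologyEx(m,cv2.MORPH_OPEN,np.ones((5,5)))
    h=cv2.convexHull(max(cv2.findContours(m,0,1)[0],key=cv2.contourArea))
    for e in range(2,30):
        a=cv2.approxPolyDP(h,e,True)
        if len(a)<=4: break
    a=a[:,0].astype(np.float32); print(n,e,cv2.contourArea(h),a.tolist()); return a
quad("s1",(300,220),40);quad("s2",(240+0,220),40);quad("p1",(290,180),60);quad("p2",(350,180),60)
a=cv2.imread("pics/s1.png")[130:350,215:430]; b=cv2.imread("pics/s2.png")[90:320,140:370]
cv2.imwrite("pics/cs.png",np.hstack([cv2.resize(a,(400,400*220//215)),cv2.resize(b,(400,409))]))
```

```text
s1 2 32649.5 [[414.0, 142.0], [399.0, 328.0], [242.0, 328.0], [228.0, 141.0]]
s2 2 35620.0 [[351.0, 101.0], [345.0, 299.0], [184.0, 298.0], [159.0, 101.0]]
p1 2 13444.5 [[370.0, 149.0], [369.0, 287.0], [278.0, 287.0], [269.0, 152.0]]
p2 6 13497.0 [[435.0, 146.0], [427.0, 279.0], [336.0, 287.0], [334.0, 149.0]]
```

View pics/cs.png

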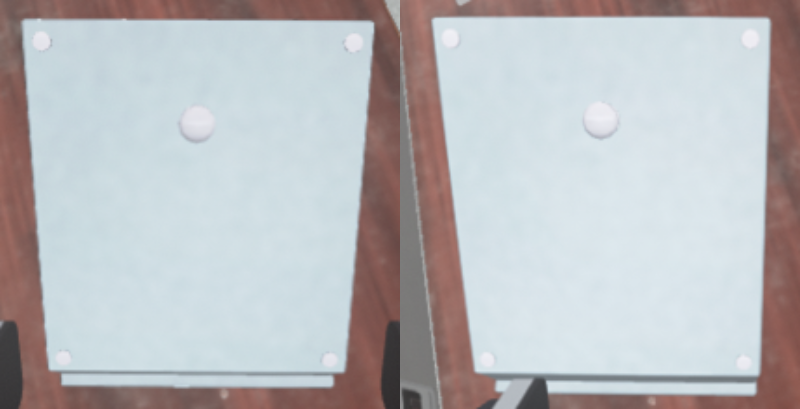

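The panel crop shows its four corners and the stud clearly: in s1 the stud is at (320.9,196.7), in s2 at (255,158.4). I'll view one more crop for the plate.

Run:
```python
from h import *
from scipy.optimize import least_squares
c=bot.calibration("wrist")
obj=np.array([[.043,.075,0],[.043,-.075,0],[-.127,-.075,0],[-.127,.075,0],[0,0,.0095]])
uv={"s1":[(227.9,140.8),(415.5,141.8),(400.4,330),(241.9,329),(320.9,196.7)],"s2":[(159.6,100.4),(352.2,100.4),(347,305.7),(183.1,305),(255,158.4)]}
f=lambda p:np.concatenate([(proj(c,np.load(f"pics/{n}.npy"),p[:3]+R.from_rotvec(p[3:]).apply(o))-u) for n in uv for o,u in zip(obj,uv[n])])
r=least_squares(f,np.r_[.481,-.176,.109,R.from_matrix(panelR(np.deg2rad(-107))).as_rotvec()])
M=R.from_rotvec(r.x[3:]).as_matrix(); print(r.x[:3],"yaw",np.degrees(np.arctan2(M[1,0],M[0,0])),"slope",np.degrees(np.arccos(M[2,2])),M[2],np.round(r.fun,1))
E3=[np.load(f"pics/{n}.npy") for n in("s1","s2")]
p,e=tri([ray(c,E3[0],uv["s1"][4]),ray(c,E3[1],uv["s2"][4])]);print("stud head",p,e)
a=cv2.imread("pics/p1.png")[140:300,250:410]; b=cv2.imread("pics/p2.png")[140:300,300:460]
cv2.imwrite("pics/cp.png",np.hstack([cv2.resize(x,(400,400),interpolation=cv2.INTER_CUBIC) for x in(a,b)]))
```

```text
[ 0.48158019 -0.1797201   0.10558622] yaw -107.24102814319785 slope 33.41930878874657 [ 0.55074101 -0.00481452  0.8346623 ] [-1.   0.5 -0.1  0.   0.8  2.1 -1.3  2.  -0.2  0.3  0.1  0.9  0.8  0.4
  0.7 -2.6 -0.4 -3.6  0.6 -0.2]
stud head [ 0.48337612 -0.17411071  0.11479166] [np.float64(0.3), np.float64(0.3)]
```

View pics/cp.png

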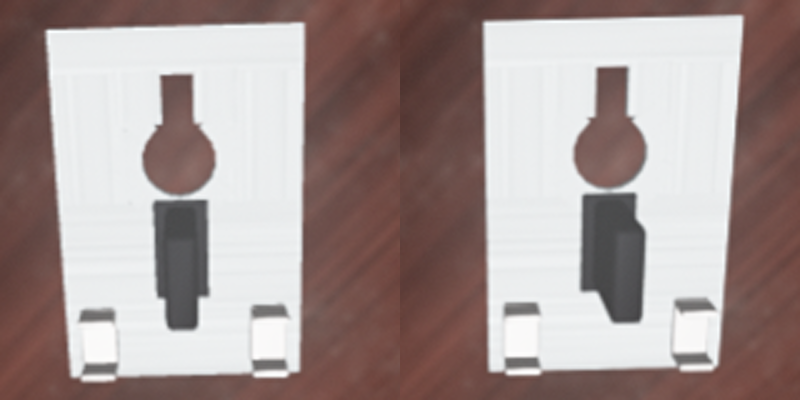

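The plate crop shows corners at (47,30), (304,23), (299,372), (72,377) and (84,22), (342,16), (316,367), (90,372), with holes at (180,158) and (210,152).

Run:
```python
from h import *
from scipy.optimize import least_squares
c=bot.calibration("wrist")
obj=np.array([[.06,.04,.004],[.06,-.04,.004],[-.058,-.04,.004],[-.058,.04,.004],[.018,0,.003]])
uv={"p1":np.array([(47,30),(304,23),(299,372),(72,377),(180,158)])/2.5+[250,140],"p2":np.array([(84,22),(342,16),(316,367),(90,372),(210,152)])/2.5+[300,140]}
f=lambda p:np.concatenate([(proj(c,np.load(f"pics/{n}.npy"),p[:3]+R.from_rotvec([0,0,p[3]]).apply(o))-u) for n in uv for o,u in zip(obj,uv[n])])
r=least_squares(f,np.r_[.487,.102,0,-.8]); print(r.x,np.degrees(r.x[3]),np.round(r.fun,1))
x=np.r_[np.cos(r.x[3]),np.sin(r.x[3]),0]; print("grip",r.x[:3]-.012*x)
```

```text
[ 4.85025303e-01  1.04872008e-01 -3.50453564e-04 -7.94892495e-01] -45.54398511342939 [-0.2  0.1  0.3  0.1  0.1 -0.2 -0.2 -0.  -0.3  0.7  0.  -0.1  0.3  0.1
  0.5 -0.6 -0.3 -0.4 -0.2  0.3]
grip [ 4.76620965e-01  1.13437467e-01 -3.50453564e-04]
```

Run:
```python
from h import *
g=np.array([.4766,.1134,0]); q=R2q(down(np.deg2rad(-45.54)))
bot.set_gripper(.6,60)
bot.move_pose(g+[0,0,.08],q)
print(bot.move_linear(g+[0,0,.0105],speed=.08,until_force=8), bot.read_position())
bot.set_gripper(0,60); print(bot.read_gripper_width(),bot.read_finger_force(),bot.read_ft_force())
bot.move_linear(g+[0,0,.16],speed=.15)
B=panelR(np.deg2rad(-107.2)); s=np.array([.4818,-.1793,.108])
i1,_=shot("g1")
bot.move_pose(s+B@[-.030,0,.009+.05],R2q(B@FL)); i2,_=shot("g2")
print(bot.read_gripper_width(),bot.read_clock(),bot.read_position()-s)
cv2.imwrite("pics/m2.png",np.hstack([cv2.resize(i[120:420,170:470],(400,400)) for i in (i1,i2)])[:,:,::-1])
```

```text
False [0.47705616 0.11347865 0.0108728 ]
0.10385799117615853 59.41809833049774 [-0.62061974 -0.22502771  5.3549448 ]
0.10735421238812216 9.4 [0.01716568 0.05643128 0.03091944]
```

View pics/m2.png

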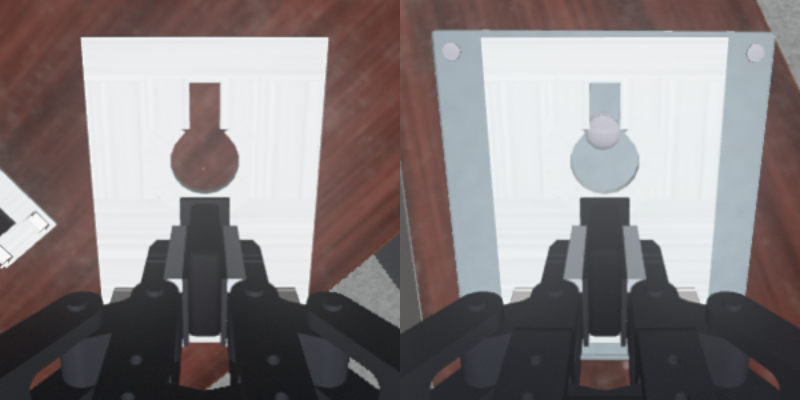

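Left: the plate is held straight, with the keyhole at crop (205,159). Right: the stud head shows through it at crop (602,131), nearly in line with the slot, about 3 px to the left.

Run:
```python
from h import *
c=bot.calibration("wrist"); E=np.linalg.inv(c["hand_eye"])
w=lambda x,y:(170+x*.75,120+y*.75)
print("hole in tool",onz(c,E,w(205,159),.008), onz(c,E,w(204.5,159),.008))
for x,y,o in ((82,38,"TL"),(328,38,"TR"),(205,83,"slot top")): print(o,onz(c,E,w(x,y),.007))
B=panelR(np.deg2rad(-107.2)); s=np.array([.4818,-.1793,.108])
p=bot.read_position(); print("tcp in panel",B.T@(p-s))
T=q2R(bot.read_tool_rot()); print("tool in panel",np.degrees(R.from_matrix(B.T@T@FL).as_rotvec()))
for h in(.0085,.0105): print("stud in tool",onz(c,E,w(202,131),(B.T@(p-s))[2]-h), "pred",T.T@(s+B[:,2]*h-p))
# panel top corners
for x,y,o in ((432-400,31,"TL"),(772-400,33,"TR")): print(o,onz(c,E,w(x,y),(B.T@(p-s))[2]))
print(bot.read_ft_force())
```

```text
hole in tool [0.03097288 0.00057817 0.008     ] [0.03097277 0.00040315 0.008     ]
TL [ 0.07202806 -0.03910618  0.007     ]
TR [0.07207634 0.04016739 0.007     ]
slot top [0.05754285 0.0005457  0.007     ]
tcp in panel [-0.03058188 -0.00028918  0.05915933]
tool in panel [-0.00193713  0.07202158  0.07536242]
stud in tool [ 0.03085787 -0.00066666  0.05065933] pred [ 0.03064589 -0.00025062  0.05062084]
stud in tool [ 0.03133453 -0.00065714  0.04865933] pred [ 0.03064338 -0.00025056  0.04862084]
TL [ 0.07342717 -0.07448186  0.05915933]
TR [0.07265734 0.07319261 0.05915933]
[ 0.32698859  0.27656558 -2.36937438]
```

Run:
```python
from h import *
B=panelR(np.deg2rad(-107.2)); s=np.array([.4818,-.1793,.108])
P=lambda: np.round(1e3*(B.T@(bot.read_position()-s)),1)
q=R2q(B@FL); st=np.array([-.0306,.0009,.0])
bot.move_linear(s+B@(st+[0,0,.026]),speed=.1,rotation=q)
print(P(),B.T@bot.read_ft_force())
print(bot.move_linear(s+B@(st+[0,0,.007]),speed=.03,until_force=6),P(),B.T@bot.read_ft_force(),bot.read_clock())
i,_=shot("d1"); cv2.imwrite("pics/m3.png",cv2.resize(i[120:420,170:470],(500,500))[:,:,::-1])
```

```text
[-30.6   0.8  26.4] [-0.87278642 -0.70994972 -1.40676561]
True [-30.8   1.1  12.4] [ 0.46816542 -0.52162159  2.91963066] 10.375
```

View pics/m3.png

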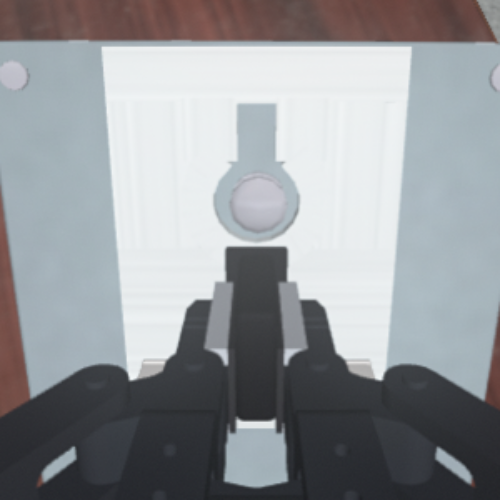

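The stud head is centred in the round hole: head at (259,201), hole at (257,201). The plate lies on the panel, so I'll slide it down.

Run:
```python
from h import *
B=panelR(np.deg2rad(-107.2)); s=np.array([.4818,-.1793,.108])
P=lambda: np.round(1e3*(B.T@(bot.read_position()-s)),1)
F=lambda: np.round(B.T@bot.read_ft_force(),1)
q=R2q(B@FL)
bot.move_linear(s+B@[-.0306,.0008,.0119],speed=.02,rotation=q); bot.wait(.15); print(P(),F())
print(bot.move_linear(s+B@[-.0575,.0007,.0117],speed=.04,until_force=12),P(),F(),bot.read_clock())
i,_=shot("d2"); cv2.imwrite("pics/m4.png",cv2.resize(i[120:420,170:470],(500,500))[:,:,::-1])
```

```text
[-30.8   1.1  12.3] [-1.6 -0.6  6.6]
True [-54.8   1.8  12.4] [ 2.1 -0.1  2.9] 11.5083
```

View pics/m4.png

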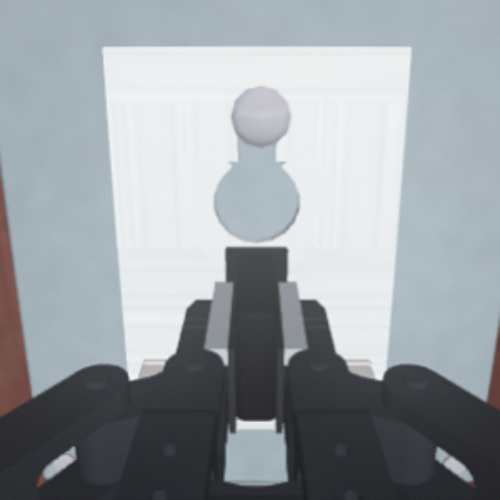

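The plate slid 24.0 mm to a stop, and the stud head at (261,116) covers the upper slot end. I'll release and check.

Run:
```python
from h import *
B=panelR(np.deg2rad(-107.2)); s=np.array([.4818,-.1793,.108])
q=R2q(B@FL); p=bot.read_position()
bot.set_gripper(.5)
bot.move_linear(p+B[:,2]*.11,speed=.12,rotation=q); bot.wait(.3)
i,_=shot("e1"); cv2.imwrite("pics/m5.png",cv2.resize(i[60:360,170:470],(500,500))[:,:,::-1]); print(bot.read_clock())
```

```text
13.3917
```

View pics/m5.png

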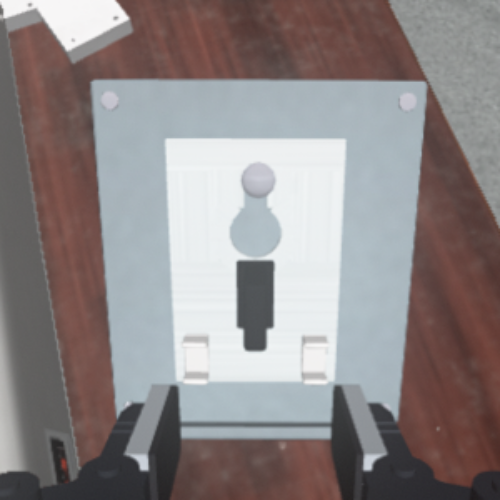

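The plate hangs straight and flat, with the stud (258,180) about 18 mm below its top edge, which matches the seat.

```bash
python3 -c "
from cell import bot
print(bot.close_job())"
```

```text
the job is handed in; nothing more can be done
None
```

The larger clip plate is hanging straight and flat on the stud, slid fully home and released, and the job is handed in at about 13.4 s on the robot's clock; the robot never went near the column or tape roll, though I did not re-measure them, and the verdict was not shown.

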